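# Lay out a short-shot series on the sample rail

## Task

Lay out the short-shot series: seat the four black short shots in the four empty nests of the sample rail in order of size, the largest next to the finished reference cover at the end of the rail, each further one smaller, the smallest farthest from it. Each one stands upright with its sprue up and its hub down in the round seat of its own nest.

Things in the scene. Friction and masses are not known exactly. Their poses are not given: they have to be found in the camera images.
- short_s: Short shot of a round cover, black plastic: flat disc 76 mm across (largest of the four) over six small nubs on its edge, 3 mm thick. It stands on a round hub, 20 mm wide, 6 mm high, under its middle. On top low ribs (to 13 mm above the hub's underside) and in the middle the upright round sprue, 10 mm thick, its tip 52 mm above the hub's underside: pinch it, any yaw. Origin: centre of the hub's underside; z up along the sprue. 27 g.
- short_r: Short shot of a round cover, black plastic: flat disc 64 mm across (second largest) over six small nubs on its edge, 3 mm thick. It stands on a round hub, 20 mm wide, 6 mm high, under its middle. On top low ribs (to 13 mm above the hub's underside) and in the middle the upright round sprue, 10 mm thick, its tip 52 mm above the hub's underside: pinch it, any yaw. Origin: centre of the hub's underside; z up along the sprue. 21 g.
- short_q: Short shot of a round cover, black plastic: flat disc 52 mm across (second smallest) over six small nubs on its edge, 3 mm thick. It stands on a round hub, 20 mm wide, 6 mm high, under its middle. On top low ribs (to 13 mm above the hub's underside) and in the middle the upright round sprue, 10 mm thick, its tip 52 mm above the hub's underside: pinch it, any yaw. Origin: centre of the hub's underside; z up along the sprue. 16 g.
- short_p: Short shot of a round cover, black plastic: flat disc 40 mm across (smallest) over six small nubs on its edge, 3 mm thick. It stands on a round hub, 20 mm wide, 6 mm high, under its middle. On top low ribs (to 13 mm above the hub's underside) and in the middle the upright round sprue, 10 mm thick, its tip 52 mm above the hub's underside: pinch it, any yaw. Origin: centre of the hub's underside; z up along the sprue. 12 g.
- nest_a: Empty grey nest on the rail, one of four alike whose places in the row vary: fixed 90 mm square plate, 12 mm thick, with a round seat in its middle (36 mm wide, 6 mm deep, chamfered mouth) for a cover's hub. Origin: centre of the plate's underside, 21 mm above the bench; the seat's floor is 6 mm, the plate's top 12 mm above it; z up.
- nest_b: Empty grey nest on the rail, one of four alike whose places in the row vary: fixed 90 mm square plate, 12 mm thick, with a round seat in its middle (36 mm wide, 6 mm deep, chamfered mouth) for a cover's hub. Origin: centre of the plate's underside, 21 mm above the bench; the seat's floor is 6 mm, the plate's top 12 mm above it; z up.
- nest_c: Empty grey nest on the rail, one of four alike whose places in the row vary: fixed 90 mm square plate, 12 mm thick, with a round seat in its middle (36 mm wide, 6 mm deep, chamfered mouth) for a cover's hub. Origin: centre of the plate's underside, 21 mm above the bench; the seat's floor is 6 mm, the plate's top 12 mm above it; z up.
- nest_d: Empty grey nest on the rail, one of four alike whose places in the row vary: fixed 90 mm square plate, 12 mm thick, with a round seat in its middle (36 mm wide, 6 mm deep, chamfered mouth) for a cover's hub. Origin: centre of the plate's underside, 21 mm above the bench; the seat's floor is 6 mm, the plate's top 12 mm above it; z up.
- ref_nest: Nest of the same make that stands at one end of the row (either end) and holds the reference sample: a complete black cover, 84 mm across, with a raised rim round its edge and its sprue cut off, fixed in place; its top is 22 mm above the origin. Origin: centre of the nest plate's underside, 21 mm above the bench.
- sample_rail: Fixed aluminium rail, 86 x 487 mm, on low feet, its top 21 mm above the bench, that carries the five nests in one straight row, 94 mm from centre to centre; the middle nest stands over its centre. Origin: centre of its underside; y runs along the row.
Mind the look-alikes: they are no part of the job. Leave any green look-alike of the short_s alone.

How it is judged (in metres and radians):
At the end, for the whole second after the job is handed in: Largest to smallest short shot sit in the first to fourth nest counted from the reference cover: each hub down on its seat's floor (to 2.5 mm), within 12 mm of the nest's centre, upright within 0.08 rad, and at rest ((horizontal distance between short_s and nest_a below 0.012 m or horizontal distance between short_s and nest_b below 0.012 m or horizontal distance between short_s and nest_c below 0.012 m or horizontal distance between short_s and nest_d below 0.012 m) and horizontal distance between short_s and ref_nest between 0.064 and 0.124 m and height (world z) of short_s between 0.0245 and 0.0295 m and angle between each of short_s, short_r, short_q, short_p's own z axis and vertical below 0.08 rad and linear speed of each of short_s, short_r, short_q, short_p below 0.02 m/s and (horizontal distance between short_r and nest_a below 0.012 m or horizontal distance between short_r and nest_b below 0.012 m or horizontal distance between short_r and nest_c below 0.012 m or horizontal distance between short_r and nest_d below 0.012 m) and horizontal distance between short_r and ref_nest between 0.158 and 0.218 m and height (world z) of short_r between 0.0245 and 0.0295 m and (horizontal distance between short_q and nest_a below 0.012 m or horizontal distance between short_q and nest_b below 0.012 m or horizontal distance between short_q and nest_c below 0.012 m or horizontal distance between short_q and nest_d below 0.012 m) and horizontal distance between short_q and ref_nest between 0.252 and 0.312 m and height (world z) of short_q between 0.0245 and 0.0295 m and (horizontal distance between short_p and nest_a below 0.012 m or horizontal distance between short_p and nest_b below 0.012 m or horizontal distance between short_p and nest_c below 0.012 m or horizontal distance between short_p and nest_d below 0.012 m) and horizontal distance between short_p and ref_nest between 0.346 and 0.406 m and height (world z) of short_p between 0.0245 and 0.0295 m); the robot touches nothing.
It also fails if it takes over 88 s, if anything falls off the work surface, if the arm or the gripper's body presses on something with over 40 N, if the wrist force passes 120 N, or if a joint passes its speed limit or range.

## Robot

A 6-joint arm with a two-finger parallel gripper is mounted at the origin on the work surface; the furniture and walls round the work are solid. World frame = base frame: x ahead of the robot, y to its left, z up, the work surface at z = 0. Lengths are in mm, angles in degrees, forces in N, time in s.
With the tool pointing down it reaches from about 350 to 850 mm from the base axis. Payload 8.1 kg.
Tool frame: the origin (TCP) lies between the finger pads; the fingertips stand 17 mm ahead of it and the grasp point (between the pads) lies 2 mm behind it; z points along the fingers, y is the line along which they close (so a half turn about z gives the same grasp; the last joint's range is limited). The gripper opens to 85 mm and grips with 20 to 120 N. Pads are 22 mm wide; open, the fingers measure 114 mm over their backs; the gripper's body (76 mm by 85 mm) begins 54 mm behind the grasp point. The pads swing forward as they close: fully open they stand 13 mm farther back than shut.
Start: joints at [58.19, 7.471, 85.268, -0, 87.261, -4.893], TCP at [271.605, 535.01, 248.292] pointing down, gripper open.
Joint ranges: [-169.43, 169.43], [-51.17, 129.36], [1.28, 143.12], [-76.62, 256.62], [0, 156.53], [-152.29, 152.29]. Speed limits (degrees/s): [136.94, 136.94, 159.86, 180, 180, 180].

## Interface

Orientations are given as [roll, pitch, yaw] about the fixed x, y, z axes, in that order (R = Rz(yaw) Ry(pitch) Rx(roll)).
In Python, from bench import sense, snapshot, hand_in, trace, place_of gives the robot as it stands.
- The arm moves only by the shell command python3 -m handwheel 'ROWS' [FORCE]. ROWS is JSON, a list of rows, each a list of 7 numbers: the opening, from -1 (shut) to 1 (fully open), then the shift along the tool's x, y, z in cm, then the turn, a rotation vector about the tool's x, y, z in rad. A call has 1 to 12 rows; each row shifts and turns the commanded pose from where the row before left it, along the tool's axes as they then stand; what a row does not reach is not made up. A row lasts 1/12 s, in which the tool goes at most 41.7 mm and 7.16 degrees, less where a joint would pass 70% of its speed; a pose out of reach is approached as far as the arm can. A call with a gripper value outside its range is refused whole. The fingers move at their own pace and stop on an object; FORCE is the grip in N (left out, the last holds). Time passes only in rows, so rows that do not move let the fingers close. It gives the time, the measured TCP pose, the force, the opening and the grip force at its end, in the units of the state.
- sense(): the state, without advancing time (a new reading comes with each control period).
- snapshot(name): name is "side" or "top"; returns a dict with "image" (480x640x3 uint8, red, green, blue), "intrinsics" (3x3 intrinsics, pixels), "k1" (the pictures are not rectified: a ray, as slopes to the right and down, at radius r is drawn at 1 + k1 r^2 times it, then the intrinsics apply), "R" (3x3) and "t" (3): a world point X has camera coordinates R X + t. Camera axes: x right, y down, z forward; pixel columns grow to the right and rows downward; lengths in mm; the calibration is good to about 2 mm. A picture is of the moment at which its call begins. There is no depth.
- hand_in(): hands the job in; it is judged then, once.
Trained networks look in a picture, given as the dict that the camera call returned (one of the last four; its "shot" number tells which), for a name from the list of things; names that differ only in an ending like _2 or _b are one class to them, and where a whole thing is asked for, a point or a joint stands for the part that bears it (a point fixed in the world has none). Each returns a list of dicts, best first, with "conf" (0 to 1); they miss things now and then, are a little off and sometimes report something else, mostly with a low value. They report only what shows in the picture. A call takes as long as a camera call. They do not tell look-alikes from the thing itself.
- trace(picture, query): "pixels" (480x640 bool, what is visible of it).
- place_of(picture, query): "location" ([x, y, z] in mm, in world coordinates, good to about 4 mm: a listed point, or the origin of a listed thing).
The state is a dict: "time": time; "joint_pos": joint angles; "qd": joint speeds; "joint_efforts": joint torques, N m; "tool_pos": TCP position; "tcp_rot": TCP orientation; "ft_force": force on the tool from outside, world axes, zero at the start; "wrist_torque": the same for the moment, N m; "finger_gap": finger opening in mm; "grip_force": force on a finger pad.
Only numpy, scipy, OpenCV 4.12 (cv2) and the standard library are available. Lean on these libraries where they do the work, as an engineer would, in place of code of your own. Each camera call takes 0.05 s, during which the arm holds its last target. There are 200 camera calls.

## Working session

There is one attempt and no reset: what is moved stays moved. The work goes in short steps, Python scripts to look and compute and a shell command to move; the robot and the scene stay as the last step left them, time stands still between calls to the robot, and variables do not carry over. Pictures are saved under pics/ and viewed, at most 14 in all, crops included, and the job is handed in when it is done.

```bash
mkdir -p pics; cat > h.py <<'E'
import numpy as np, cv2
from bench import sense, snapshot, hand_in, trace, place_of
def save(p,n,crop=None,s=1):
    im=p["image"]
    if crop: im=im[crop[1]:crop[3],crop[0]:crop[2]]
    cv2.imwrite(f"pics/{n}.png",cv2.resize(im[...,::-1],None,fx=s,fy=s,interpolation=cv2.INTER_CUBIC))
def pix(p,X):
    c=np.array(p["R"])@np.array(X,float)+np.array(p["t"]);m=c[:2]/c[2];m=m*(1+p["k1"]*(m@m))
    K=np.array(p["intrinsics"]);return (K[:2,:2]@m+K[:2,2]).round(1)
def ray(p,u,z):
    K=np.array(p["intrinsics"]);d=np.linalg.solve(K[:2,:2],np.array(u,float)-K[:2,2]);m=d.copy()
    for _ in range(20): m=d/(1+p["k1"]*(m@m))
    R=np.array(p["R"]);o=-R.T@np.array(p["t"]);v=R.T@np.r_[m,1]
    return (o+v*(z-o[2])/v[2]).round(1)
E
python3 - <<'E'
from h import *
print(sense())
for n in("top","side"):
    p=snapshot(n);save(p,n+"0")
    print(n,"cam",-np.array(p["R"]).T@np.array(p["t"]))
    for q in("short_s","short_r","short_q","short_p","nest_a","ref_nest"):
        for d in place_of(p,q): print(q,np.round(d["location"],0),round(d["conf"],2),pix(p,d["location"]))
E
```

```text
{'time': 0.0, 'joint_pos': array([ 5.81892933e+01,  7.51676293e+00,  8.53294792e+01, -8.19164765e-04,
        8.72622329e+01, -4.89309092e+00]), 'qd': array([-0.04140455, -0.11744268, -0.11165926, -0.01774457, -0.01161363,
        0.02408036]), 'joint_efforts': array([ 1.67509279e-03, -5.69404328e+01, -5.00544691e+01, -1.93723071e-05,
        1.48972141e-02, -4.66480606e-05]), 'tool_pos': array([271.33204748, 534.55440838, 247.22524392]), 'tcp_rot': array([-1.79891850e+02, -8.43739736e-03,  1.53082416e+02]), 'ft_force': array([ 1.00064291, -0.29559991, -0.2555517 ]), 'wrist_torque': array([0.06671176, 0.00995657, 0.01036252]), 'grip_force': 0.0, 'finger_gap': 85.30105441255635}
top cam [ 364.35830967  136.31429324 1045.689213  ]
short_s [420.  84.  -6.] 0.93 [331.2 294.4]
short_s [438. 183.   2.] 0.91 [282.3 286. ]
short_s [ 432. -158.   -1.] 0.82 [448.2 286.9]
short_s [426. -11.   2.] 0.48 [377.5 290.9]
short_r [420.  84.  -6.] 0.93 [331.2 294.4]
short_r [438. 183.   2.] 0.91 [282.3 286. ]
short_r [ 432. -158.   -1.] 0.82 [448.2 286.9]
short_r [426. -11.   2.] 0.48 [377.5 290.9]
sho
[... 901 characters left out ...]
[443. 187.  -2.] 0.63 [268.1 255.1]
short_r [434. 379.   3.] 0.61 [201.7 207.7]
short_q [431. -13.   1.] 0.8 [341.5 317.4]
short_q [ 431. -162.    0.] 0.64 [408.1 368.4]
short_q [443. 187.  -2.] 0.63 [268.1 255.1]
short_q [434. 379.   3.] 0.61 [201.7 207.7]
short_p [431. -13.   1.] 0.8 [341.5 317.4]
short_p [ 431. -162.    0.] 0.64 [408.1 368.4]
short_p [443. 187.  -2.] 0.63 [268.1 255.1]
short_p [434. 379.   3.] 0.61 [201.7 207.7]
nest_a [628. 271.  20.] 0.98 [298.1 177.2]
nest_a [611. 180.  24.] 0.79 [324.6 200.4]
nest_a [600.  87.  18.] 0.66 [355.7 227.9]
nest_a [586.  -5.  24.] 0.61 [388.1 255.2]
ref_nest [ 574. -100.   22.] 0.89 [425.6 287.3]
ref_nest [612. 181.  24.] 0.19 [324.3 200.1]
```

View pics/top0.png

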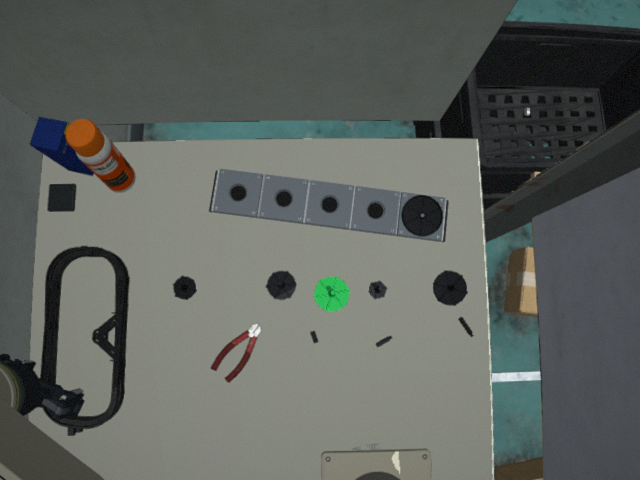

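View pics/side0.png

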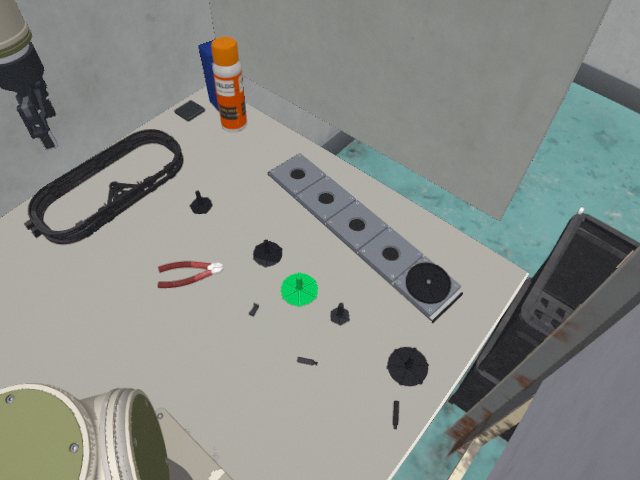

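Top view. Black short shots are at (450,287), the largest; (281,285), second; (185,287), third; and (377,290), the smallest. Things that could be mistaken for them are the green disc at (331,294), the finished cover at (421,215), the dark square at (62,197) and the black runner scraps at (314,337), (384,341) and (466,326). The empty seats are at (375,211), (329,204), (284,198) and (238,192), and the reference is on the right (-y end).

```bash
python3 - <<'E'
from h import *
p=snapshot("top");save(p,"crop",(160,150,490,350),2.4)
s=snapshot("side")
for u in((450,287),(281,285),(185,287),(377,290),(331,294)):
  best=None
  im=p["image"].astype(int);x,y=u
  sub=im[y-26:y+27,x-26:x+27]; m=((sub.max(2)<75)|((sub[...,1]-sub[...,0]>60))).astype('uint8')
  n,l,st,c=cv2.connectedComponentsWithStats(m);k=l[26,26] or 1+np.argmax(st[1:,4])
  pts=np.argwhere(l==k)[:,::-1]+[x-26,y-26]
  W=np.array([ray(p,q,7)[:2] for q in pts])
  (cx,cy),r=cv2.minEnclosingCircle(W.astype('float32'))
  print("disc",u,"circ",round(cx),round(cy),"dia",round(2*r),"areaDia",round(2*np.sqrt(st[k,4]/np.pi)*1.77),"centroid",W.mean(0).round(1),"side tip pix",pix(s,[cx,cy,52]))
for u in((375,211),(329,204),(284,198),(238,192)):
  x,y=u;sub=im[y-14:y+15,x-14:x+15].max(2)<60
  q=np.argwhere(sub)[:,::-1].mean(0)+[x-14,y-14];print("seat",q.round(1),ray(p,q,30))
print("ref",ray(p,(421.5,215.5),42))
save(s,"scrop",(170,170,450,400),2.5)
E
```

```text
disc (450, 287) circ 430 -159 dia 71 areaDia 60 centroid [ 429.6 -158.5] side tip pix [412.1 357.1]
disc (281, 285) circ 440 186 dia 60 areaDia 50 centroid [439.8 185.6] side tip pix [264.9 240.8]
disc (185, 287) circ 436 383 dia 49 areaDia 40 centroid [435.5 383. ] side tip pix [196.9 191.6]
disc (377, 290) circ 428 -9 dia 36 areaDia 30 centroid [428.2  -8.8] side tip pix [340.7 304.8]
disc (331, 294) circ 421 84 dia 74 areaDia 62 centroid [421.   84.1] side tip pix [298.1 277.3]
seat [374.9 210.1] [587.4  -6.3  30. ]
seat [329.1 204.2] [600.5  86.7  30. ]
seat [283.5 198.3] [613.5 179.1  30. ]
seat [237.9 192.7] [626.3 272.2  30. ]
ref [573.2 -98.6  42. ]
```

View pics/crop.png

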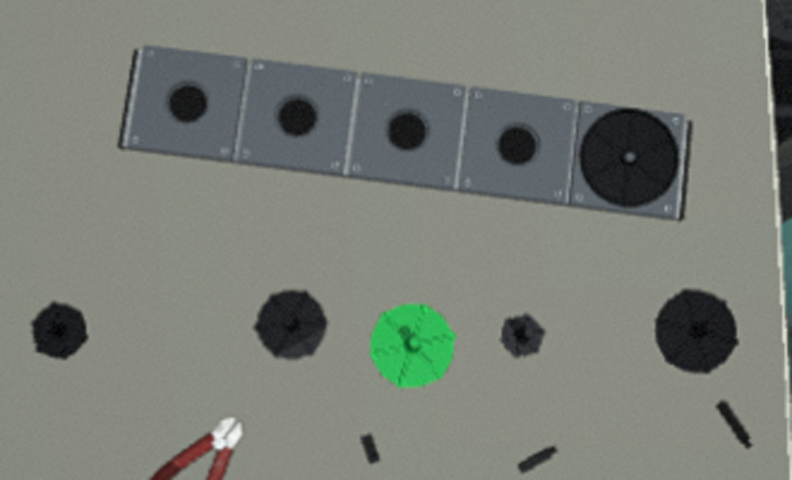

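View pics/scrop.png

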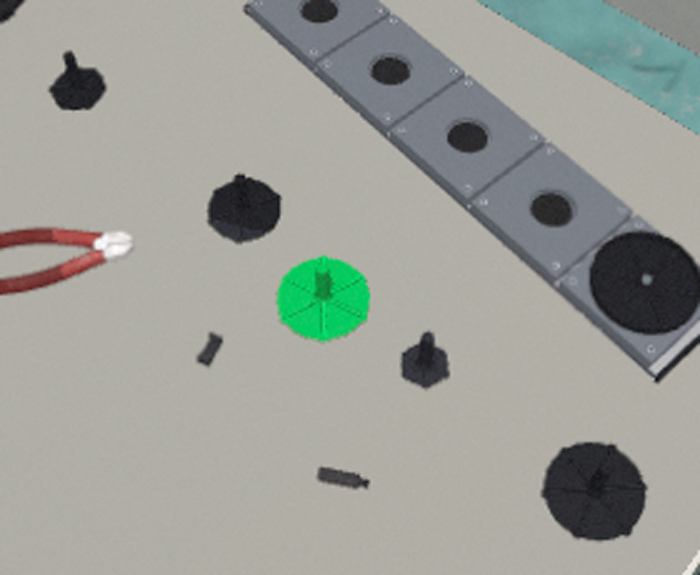

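The crops confirm the choice. S is at (450,287), R at (281,285), Q at (185,287) and P at (377,290), all black. The predicted sprue tips fall on the sprues in the side view. The reference is at the -y end. So S goes to (587,-6), R to (600,87), Q to (613,179) and P to (626,272).

```bash
python3 -m handwheel '[[0,0,0,0,0,0,-0.1175],[0,0,0,0,0,0,-0.1175],[0,0,0,0,0,0,-0.1175],[0,0,0,0,0,0,-0.1175],[0,-2.05,-1.9,1.4,0,0,0],[0,-2.05,-1.9,1.4,0,0,0],[0,-2.05,-1.9,1.4,0,0,0],[0,-2.05,-1.9,1.4,0,0,0],[0,-2.05,-1.9,1.4,0,0,0],[0,-2.05,-1.9,1.4,0,0,0],[0,-2.05,-1.9,1.4,0,0,0],[0,-2.05,-1.9,1.4,0,0,0]]' 40; python3 -m handwheel '[[0,0,0,0,0,0,0],[0,0,0,0,0,0,0],[0,0,0,0,0,0,0]]'
```

```text
time: 1.8
tool_pos: [436.5, 382.0, 135.8]
tcp_rot: [180.0, 0.0, -180.0]
ft_force: [0.1, 1.1, -0.4]
finger_gap: 42.6
grip_force: 0.0
time: 2.05
tool_pos: [435.6, 383.4, 136.6]
tcp_rot: [180.0, -0.0, 180.0]
ft_force: [0.4, 0.0, 0.5]
finger_gap: 42.5
grip_force: 0.0
```

```bash
python3 -m handwheel '[[0,0,0,2.5,0,0,0],[0,0,0,2.5,0,0,0],[0,0,0,2.5,0,0,0],[0,0,0,1.5,0,0,0],[0,0,0,1.0,0,0,0],[0,0,0,0,0,0,0],[-1,0,0,0,0,0,0],[-1,0,0,0,0,0,0],[-1,0,0,0,0,0,0],[-1,0,0,0,0,0,0],[-1,0,0,0,0,0,0],[-1,0,0,0,0,0,0]]'; python3 -m handwheel '[[-1,0,0,0,0,0,0],[-1,0,0,-1.5,0,0,0],[-1,0,0,-2.5,0,0,0],[-1,0,0,-2.5,0,0,0],[-1,0,0,-2.5,0,0,0],[-1,0,0,0,0,0,0]]'; python3 - <<'E'
from h import *
p=snapshot("side");c=pix(p,sense()["tool_pos"]).astype(int);print(c)
save(p,"g1",(c[0]-80,c[1]-70,c[0]+80,c[1]+70),3)
E
```

```text
time: 3.05
tool_pos: [436.6, 383.9, 38.0]
tcp_rot: [179.9, 0.1, -180.0]
ft_force: [-0.7, 1.3, 7.8]
finger_gap: 8.5
grip_force: 39.5
time: 3.55
tool_pos: [438.6, 385.1, 132.9]
tcp_rot: [179.7, 0.4, -180.0]
ft_force: [1.4, 1.0, 1.0]
finger_gap: 8.5
grip_force: 39.3
[189 164]
```

View pics/g1.png

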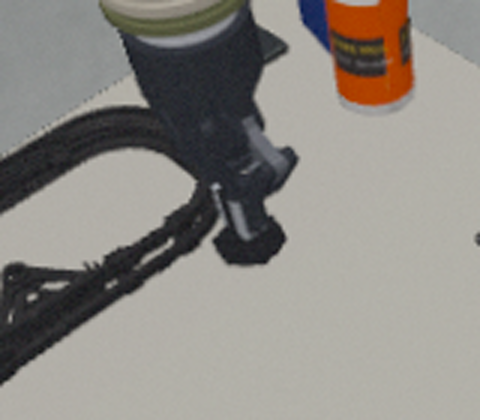

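Q (short_q) is held upright between the fingers at crop (248,240). Moving it to its nest.

```bash
python3 -m handwheel '[[-1,-0.9,-1.04,0,0,0,0],[-1,-1.78,-2.04,0,0,0,0],[-1,-1.78,-2.04,0,0,0,0],[-1,-1.78,-2.04,0,0,0,0],[-1,-1.78,-2.04,0,0,0,0],[-1,-1.78,-2.04,0,0,0,0],[-1,-1.78,-2.04,0,0,0,0],[-1,-1.78,-2.04,0,0,0,0],[-1,-1.78,-2.04,0,0,0,0],[-1,-1.78,-2.04,0,0,0,0],[-1,-0.9,-1.0,0,0,0,0],[-1,0,0,0,0,0,0]]';python3 -m handwheel '[[-1,0,0,0,0,0,0],[-1,0,0,0,0,0,0],[-1,0,0,0,0,0,0]]'
```

```text
time: 4.6
tool_pos: [614.9, 175.7, 124.8]
tcp_rot: [-179.9, -0.1, 179.8]
ft_force: [0.1, 0.2, -0.5]
finger_gap: 8.6
grip_force: 39.3
time: 4.85
tool_pos: [612.9, 180.0, 125.8]
tcp_rot: [180.0, -0.1, -179.9]
ft_force: [0.2, 0.4, -0.8]
finger_gap: 8.6
grip_force: 39.3
```

```bash
python3 -m handwheel '[[-1,0,0,1.5,0,0,0],[-1,0,0,2,0,0,0],[-1,0,0,1.5,0,0,0],[-1,0,0,0.5,0,0,0],[-1,0,0,0.3,0,0,0],[-1,0,0,0,0,0,0],[-1,0,0,0,0,0,0],[-1,0,0,0,0,0,0]]'
```

```text
time: 5.52
tool_pos: [614.7, 179.5, 69.8]
tcp_rot: [180.0, 0.1, -180.0]
ft_force: [-0.4, -0.4, -0.0]
finger_gap: 8.7
grip_force: 39.3
```

```bash
python3 -m handwheel '[[-1,0,0,0.25,0,0,0],[-1,0,0,0.2,0,0,0],[-1,0,0,0,0,0,0],[-1,0,0,0,0,0,0],[-1,0,0,0,0,0,0]]'
```

```text
time: 5.93
tool_pos: [614.6, 179.2, 65.0]
tcp_rot: [180.0, 0.1, -180.0]
ft_force: [-0.7, -0.2, 5.7]
finger_gap: 9.0
grip_force: 39.6
```

```bash
python3 -m handwheel '[[0,0,0,0,0,0,0],[0,0,0,0,0,0,0],[0,0,0,0,0,0,0],[0,0,0,0,0,0,0],[0,0,0,0,0,0,0],[0,0,0,-1.5,0,0,0],[0,0,0,-3,0,0,0],[0,0,0,-2.5,0,0,0],[0,0,0,0,0,0,0],[0,0,0,0,0,0,0]]';python3 -m handwheel '[[0,2.5,0.1,0,0,0,0],[0,2.5,0.1,0,0,0,0],[0,2.5,0.1,0,0,0,0],[0,2.5,0.1,0,0,0,0],[0,2.5,0.1,0,0,0,0],[0,2.5,0.1,0,0,0,0],[0,2.4,0.1,0,0,0,0],[0,0,0,0,0,0,0],[0,0,0,0,0,0,0],[0,0,0,0,0,0,0],[0,0,0,0,0,0,0]]'; python3 - <<'E'
from h import *
p=snapshot("side");save(p,"q1",(250,140,450,330),3)
for d in place_of(p,"short_q"):print(d["location"].round(0) if hasattr(d["location"],'round') else d["location"],d["conf"])
E
```

```text
time: 6.77
tool_pos: [615.6, 179.4, 136.5]
tcp_rot: [179.9, 0.3, -180.0]
ft_force: [-0.0, 0.5, 0.1]
finger_gap: 43.0
grip_force: 0.0
time: 7.68
tool_pos: [440.5, 186.0, 133.6]
tcp_rot: [-180.0, 0.0, 180.0]
ft_force: [0.1, -0.9, 0.3]
finger_gap: 42.4
grip_force: 0.0
[422.7, 86.7, -1.3] 0.97
[429.7, -161.2, -0.4] 0.93
[443.5, 187.9, -3.3] 0.73
[611.5, 177.8, 32.8] 0.6
[432.7, -11.9, -2.7] 0.55
```

View pics/q1.png

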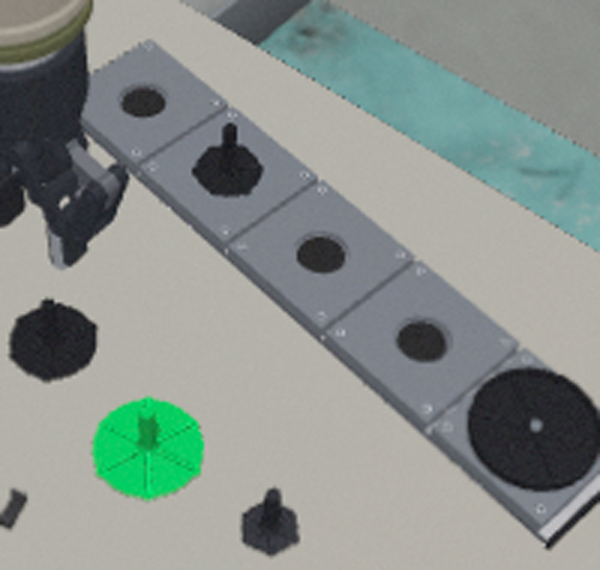

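Q stands in the third nest from the reference, at crop (228,160). Next is R, with the grasp a few mm higher.

```bash
python3 -m handwheel '[[0,0,0,2.5,0,0,0],[0,0,0,2.5,0,0,0],[0,0,0,2.3,0,0,0],[0,0,0,1.2,0,0,0],[0,0,0,0.8,0,0,0],[0,0,0,0,0,0,0],[-1,0,0,0,0,0,0],[-1,0,0,0,0,0,0],[-1,0,0,0,0,0,0],[-1,0,0,0,0,0,0],[-1,0,0,0,0,0,0],[-1,0,0,0,0,0,0]]'; python3 -m handwheel '[[-1,0,0,0,0,0,0],[-1,0,0,-1.5,0,0,0],[-1,0,0,-2.5,0,0,0],[-1,0,0,-2.5,0,0,0],[-1,0,0,-2.5,0,0,0],[-1,0,0,0,0,0,0],[-1,0,0,0,0,0,0],[-1,0,0,0,0,0,0]]'
```

```text
time: 8.78
tool_pos: [440.9, 186.3, 42.0]
tcp_rot: [180.0, 0.1, -180.0]
ft_force: [-0.4, -0.3, 6.1]
finger_gap: 8.8
grip_force: 39.4
time: 9.45
tool_pos: [439.6, 186.0, 130.4]
tcp_rot: [-180.0, -0.0, -180.0]
ft_force: [-0.4, 0.2, -0.5]
finger_gap: 8.9
grip_force: 39.2
```

```bash
python3 -m handwheel '[[-1,-1.0,-0.6,0,0,0,0],[-1,-2,-1.25,0,0,0,0],[-1,-2.3,-1.4,0,0,0,0],[-1,-2.3,-1.4,0,0,0,0],[-1,-2.3,-1.4,0,0,0,0],[-1,-2.3,-1.4,0,0,0,0],[-1,-2.3,-1.4,0,0,0,0],[-1,-1.6,-1.05,0,0,0,0],[-1,0,0,0,0,0,0],[-1,0,0,0,0,0,0],[-1,0,0,0,0,0,0],[-1,0,0,0,0,0,0]]';python3 -m handwheel '[[-1,0,0,1.5,0,0,0],[-1,0,0,2,0,0,0],[-1,0,0,1.5,0,0,0],[-1,0,0,0.6,0,0,0],[-1,0,0,0.3,0,0,0],[-1,0,0,0,0,0,0],[-1,0,0,0,0,0,0],[-1,0,0,0,0,0,0]]'
```

```text
time: 10.45
tool_pos: [599.8, 87.4, 129.8]
tcp_rot: [180.0, -0.1, -180.0]
ft_force: [1.0, 0.2, 0.7]
finger_gap: 8.6
grip_force: 39.2
time: 11.12
tool_pos: [601.7, 87.3, 73.2]
tcp_rot: [180.0, 0.1, -180.0]
ft_force: [-0.7, -0.2, 0.2]
finger_gap: 8.7
grip_force: 39.2
```

```bash
python3 -m handwheel '[[-1,0,0,0.25,0,0,0],[-1,0,0,0.2,0,0,0],[-1,0,0,0,0,0,0],[-1,0,0,0,0,0,0],[-1,0,0,0,0,0,0]]';  python3 -m handwheel '[[0,0,0,0,0,0,0],[0,0,0,0,0,0,0],[0,0,0,0,0,0,0],[0,0,0,0,0,0,0],[0,0,0,0,0,0,0],[0,0,0,-1.5,0,0,0],[0,0,0,-3,0,0,0],[0,0,0,-2.0,0,0,0],[0,0,0,0,0,0,0],[0,0,0,0,0,0,0]]'; python3 -m handwheel '[[0,2.0,-1.1,0,0,0,0],[0,2.5,-1.4,0,0,0,0],[0,2.5,-1.4,0,0,0,0],[0,2.5,-1.4,0,0,0,0],[0,2.5,-1.4,0,0,0,0],[0,2.5,-1.4,0,0,0,0],[0,2.7,-1.5,0,0,0,0],[0,0,0,0,0,0,0],[0,0,0,0,0,0,0],[0,0,0,0,0,0,0],[0,0,0,0,0,0,0]]'
```

```text
time: 11.53
tool_pos: [601.8, 87.1, 69.0]
tcp_rot: [180.0, 0.1, -180.0]
ft_force: [-3.5, -0.1, 8.4]
finger_gap: 8.2
grip_force: 40.0
time: 12.37
tool_pos: [602.2, 87.1, 134.1]
tcp_rot: [180.0, 0.2, -180.0]
ft_force: [0.2, -0.3, 0.4]
finger_gap: 42.9
grip_force: 0.0
time: 13.28
tool_pos: [429.4, -8.7, 132.1]
tcp_rot: [180.0, -0.0, -180.0]
ft_force: [-0.7, -0.5, 1.0]
finger_gap: 42.5
grip_force: 0.0
```

```bash
python3 -m handwheel '[[0,0,-0.1,2.5,0,0,0],[0,0,0,2.5,0,0,0],[0,0,0,2.2,0,0,0],[0,0,0,1.2,0,0,0],[0,0,0,0.7,0,0,0],[0,0,0,0,0,0,0],[-1,0,0,0,0,0,0],[-1,0,0,0,0,0,0],[-1,0,0,0,0,0,0],[-1,0,0,0,0,0,0],[-1,0,0,0,0,0,0],[-1,0,0,0,0,0,0]]'; python3 -m handwheel '[[-1,0,0,0,0,0,0],[-1,0,0,-1.5,0,0,0],[-1,0,0,-2.5,0,0,0],[-1,0,0,-2.5,0,0,0],[-1,0,0,-2.5,0,0,0],[-1,0,0,0,0,0,0],[-1,0,0,0,0,0,0],[-1,0,0,0,0,0,0]]'; python3 - <<'E'
from h import *
p=snapshot("side");save(p,"r1",(250,140,450,330),3)
E
```

```text
time: 14.28
tool_pos: [429.8, -10.1, 42.3]
tcp_rot: [-180.0, 0.1, -180.0]
ft_force: [0.9, 0.4, 5.5]
finger_gap: 8.7
grip_force: 39.3
time: 14.95
tool_pos: [428.6, -9.9, 130.8]
tcp_rot: [180.0, -0.0, -180.0]
ft_force: [0.9, 0.2, -0.3]
finger_gap: 8.5
grip_force: 39.2
```

View pics/r1.png

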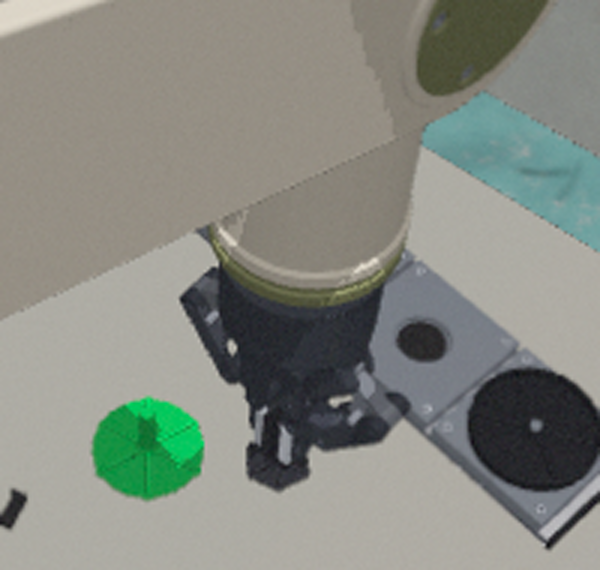

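P is held upright at crop (280,465). Now to the fourth nest.

```bash
python3 -m handwheel '[[-1,-0.8,1.2,0,0,0,0],[-1,-1.8,2.5,0,0,0,0],[-1,-1.8,2.6,0,0,0,0],[-1,-1.8,2.6,0,0,0,0],[-1,-1.8,2.6,0,0,0,0],[-1,-1.8,2.6,0,0,0,0],[-1,-1.8,2.6,0,0,0,0],[-1,-1.8,2.6,0,0,0,0],[-1,-1.8,2.6,0,0,0,0],[-1,-1.8,2.5,0,0,0,0],[-1,-1.8,2.5,0,0,0,0],[-1,-1.0,1.3,0,0,0,0]]';python3 -m handwheel '[[-1,0,0,0,0,0,0],[-1,0,0,0,0,0,0],[-1,0,0,0,0,0,0],[-1,0,0,0,0,0,0]]'
```

```text
time: 16.0
tool_pos: [626.9, 274.5, 128.7]
tcp_rot: [-180.0, -0.1, -179.9]
ft_force: [0.2, -0.5, -0.2]
finger_gap: 8.6
grip_force: 39.2
time: 16.33
tool_pos: [626.0, 271.1, 130.2]
tcp_rot: [-180.0, -0.1, 180.0]
ft_force: [0.4, 0.4, -0.2]
finger_gap: 8.2
grip_force: 39.2
```

```bash
python3 -m handwheel '[[-1,0,0,1.5,0,0,0],[-1,0,0,2,0,0,0],[-1,0,0,1.5,0,0,0],[-1,0,0,0.6,0,0,0],[-1,0,0,0.3,0,0,0],[-1,0,0,0,0,0,0],[-1,0,0,0.2,0,0,0],[-1,0,0,0.2,0,0,0],[-1,0,0,0,0,0,0],[-1,0,0,0,0,0,0],[-1,0,0,0,0,0,0]]'
```

```text
time: 17.25
tool_pos: [627.6, 272.4, 69.3]
tcp_rot: [180.0, 0.1, -180.0]
ft_force: [1.0, -0.1, 2.6]
finger_gap: 8.6
grip_force: 39.3
```

```bash
python3 -m handwheel '[[0,0,0,0,0,0,0],[0,0,0,0,0,0,0],[0,0,0,0,0,0,0],[0,0,0,0,0,0,0],[0,0,0,0,0,0,0],[0,0,0,-1.5,0,0,0],[0,0,0,-3,0,0,0],[0,0,0,-2.0,0,0,0],[0,0,0,0,0,0,0],[0,0,0,0,0,0,0]]'; python3 -m handwheel '[[0,1.2,-2.5,0,0,0,0],[0,1.4,-3.0,0,0,0,0],[0,1.4,-3.0,0,0,0,0],[0,1.4,-3.0,0,0,0,0],[0,1.4,-3.0,0,0,0,0],[0,1.4,-3.0,0,0,0,0],[0,1.4,-3.0,0,0,0,0],[0,1.4,-3.0,0,0,0,0],[0,1.4,-3.0,0,0,0,0],[0,1.4,-3.0,0,0,0,0],[0,1.4,-3.0,0,0,0,0],[0,1.4,-3.0,0,0,0,0]]';python3 -m handwheel '[[0,1.4,-3.0,0,0,0,0],[0,1.4,-3.0,0,0,0,0],[0,0.3,-1.6,0,0,0,0],[0,0,0,0,0,0,0],[0,0,0,0,0,0,0],[0,0,0,0,0,0,0],[0,0,0,0,0,0,0]]'
```

```text
time: 18.08
tool_pos: [628.5, 272.7, 137.0]
tcp_rot: [179.9, 0.3, -180.0]
ft_force: [0.0, -0.6, -0.5]
finger_gap: 42.8
grip_force: 0.0
time: 19.08
tool_pos: [459.4, -84.0, 132.7]
tcp_rot: [180.0, -0.1, -180.0]
ft_force: [0.9, -0.4, 0.2]
finger_gap: 42.6
grip_force: 0.0
time: 19.67
tool_pos: [430.0, -157.9, 133.0]
tcp_rot: [180.0, -0.0, -179.9]
ft_force: [0.1, 0.2, 0.4]
finger_gap: 42.9
grip_force: 0.0
```

```bash
python3 -m handwheel '[[0,0,-0.1,2.5,0,0,0],[0,0,0,2.5,0,0,0],[0,0,0,2.2,0,0,0],[0,0,0,1.2,0,0,0],[0,0,0,0.7,0,0,0],[0,0,0,0,0,0,0],[-1,0,0,0,0,0,0],[-1,0,0,0,0,0,0],[-1,0,0,0,0,0,0],[-1,0,0,0,0,0,0],[-1,0,0,0,0,0,0],[-1,0,0,0,0,0,0]]'; python3 -m handwheel '[[-1,0,0,0,0,0,0],[-1,0,0,-1.5,0,0,0],[-1,0,0,-2.5,0,0,0],[-1,0,0,-2.5,0,0,0],[-1,0,0,-2.5,0,0,0],[-1,0,0,0,0,0,0],[-1,0,0,0,0,0,0],[-1,0,0,0,0,0,0]]'; python3 - <<'E'
from h import *
p=snapshot("top");save(p,"s1",(200,150,500,350),2.5)
E
```

```text
time: 20.67
tool_pos: [430.6, -160.3, 43.1]
tcp_rot: [-180.0, 0.1, -180.0]
ft_force: [-0.2, 0.4, 4.1]
finger_gap: 8.2
grip_force: 39.4
time: 21.33
tool_pos: [429.6, -159.9, 131.8]
tcp_rot: [180.0, -0.0, -180.0]
ft_force: [0.2, -0.2, -0.5]
finger_gap: 8.5
grip_force: 39.2
```

View pics/s1.png

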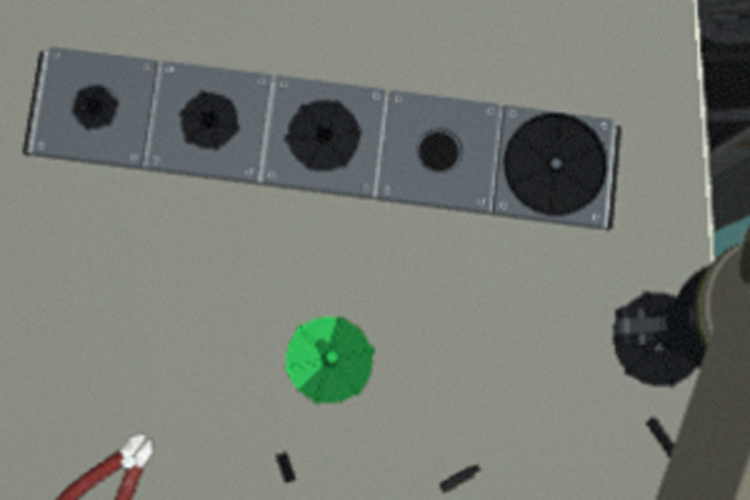

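P, Q and R sit centred in their nests, at crop (95,106), (209,120) and (323,134). S is held. Placing it in the first nest, at crop (439,150).

```bash
python3 -m handwheel '[[-1,-1.0,1.0,0,0,0,0],[-1,-2.0,2.0,0,0,0,0],[-1,-2.2,2.1,0,0,0,0],[-1,-2.2,2.1,0,0,0,0],[-1,-2.2,2.1,0,0,0,0],[-1,-2.2,2.1,0,0,0,0],[-1,-2.2,2.1,0,0,0,0],[-1,-1.7,1.9,0,0,0,0],[-1,0,0,0,0,0,0],[-1,0,0,0,0,0,0],[-1,0,0,0,0,0,0],[-1,0,0,0,0,0,0]]';python3 -m handwheel '[[-1,0,0,1.5,0,0,0],[-1,0,0,2,0,0,0],[-1,0,0,1.5,0,0,0],[-1,0,0,0.6,0,0,0],[-1,0,0,0.3,0,0,0],[-1,0,0,0,0,0,0],[-1,0,0,0.2,0,0,0],[-1,0,0,0.2,0,0,0],[-1,0,0,0,0,0,0],[-1,0,0,0,0,0,0],[-1,0,0,0,0,0,0]]'
```

```text
time: 22.38
tool_pos: [585.8, -6.6, 131.2]
tcp_rot: [-180.0, -0.1, 180.0]
ft_force: [-0.1, -1.6, -0.2]
finger_gap: 8.3
grip_force: 39.2
time: 23.3
tool_pos: [587.7, -6.1, 70.2]
tcp_rot: [-180.0, 0.1, -180.0]
ft_force: [0.7, -1.3, 2.9]
finger_gap: 8.5
grip_force: 39.4
```

Contact. Releasing and withdrawing.

```bash
python3 -m handwheel '[[0,0,0,0,0,0,0],[0,0,0,0,0,0,0],[0,0,0,0,0,0,0],[0,0,0,0,0,0,0],[0,0,0,0,0,0,0],[0,0,0,-1.5,0,0,0],[0,0,0,-3,0,0,0],[0,0,0,-3.0,0,0,0],[0,0,0,-3,0,0,0],[0,0,0,0,0,0,0]]'; python3 -m handwheel '[[0,2,-2,0,0,0,0],[0,2,-2,0,0,0,0],[0,2,-2,0,0,0,0],[0,2,-2,0,0,0,0],[0,2,-2,0,0,0,0],[0,2,-2,0,0,0,0],[0,1,-2,0,0,0,0],[0,0,-2,0,0,0,0],[0,0,-2,0,0,0,0],[0,0,0,0,0,0,0],[0,0,0,0,0,0,0],[0,0,0,0,0,0,0]]'; python3 - <<'E'
from h import *
for n in("top","side"):
    p=snapshot(n);save(p,n+"9",(200,130,500,350),2.5)
    for d in place_of(p,"short_s"):print(n,np.round(d["location"]),round(d["conf"],2))
E
```

```text
time: 24.13
tool_pos: [590.6, -6.3, 182.0]
tcp_rot: [-179.9, 0.6, -180.0]
ft_force: [0.4, -0.0, 1.3]
finger_gap: 42.7
grip_force: 0.0
time: 25.13
tool_pos: [456.9, -185.5, 174.1]
tcp_rot: [180.0, -0.0, 180.0]
ft_force: [0.6, 0.5, 0.1]
finger_gap: 42.7
grip_force: 0.0
top [600.  86.  25.] 0.94
top [613. 176.  29.] 0.7
top [588.  -6.  27.] 0.68
top [420.  85.  -2.] 0.67
top [628. 270.  28.] 0.5
side [419.  85.   1.] 0.67
side [ 573. -100.   21.] 0.35
```

View pics/side9.png

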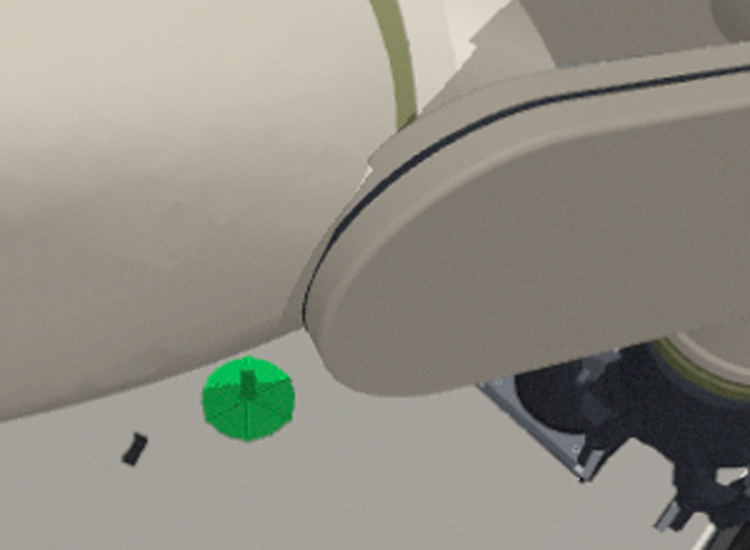

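View pics/top9.png

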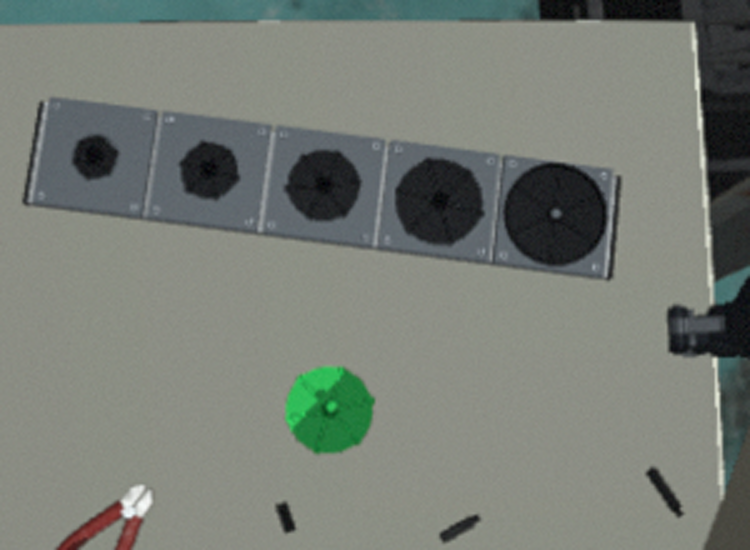

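The top view shows all four discs centred in their nests, growing towards the reference. The arm hides the rail in the side view. The contact heights put every hub at about 27 mm, which is the seat floor. Handing in.

```bash
python3 -c "
from bench import hand_in
print(hand_in())"
```

```text
the job is handed in; nothing more can be done
None
```

I seated all four short shots in order of size, largest next to the reference cover, and handed the job in at about 25 s; no verdict came back, and the final side view was blocked, so I judged S's fit from the top view and contact height.

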